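# Dip the feed-water tank of an electrolyser test rig

## Robot

A 6-joint arm with a two-finger parallel gripper is mounted at the origin on the work surface. World frame = base frame: x ahead of the robot, y to its left, z up, the work surface at z = 0. Lengths are in m, angles in degrees, forces in N, time in s.
With the tool pointing down it reaches from about 0.425 to 1.125 m from the base axis. Payload 14.9 kg.
Tool frame: the origin (TCP) lies at the very end of the fingers, on their centre line; the grasp point (between the pads) lies 19 mm behind it; z points along the fingers, y is the direction in which the jaws open and shut (so a half turn about z gives the same grasp; the last joint's range is limited). The gripper opens to 91 mm and grips with 3 to 60 N. Pads are 32 mm wide; open, the fingers measure 118 mm over their backs; the gripper's body (76 mm by 178 mm) begins 60 mm behind the grasp point.
Start: joints at [-68.027, 21.709, 99.362, -0, 58.929, -1.908], TCP at [0.283, -0.64, 0.19] pointing down, gripper open.
Joint ranges: [-158.91, 158.91], [-42.39, 125.64], [0.06, 152.35], [-60.88, 240.88], [17.5, 164.5], [-176.32, 176.32]. Speed limits (degrees/s): [108.29, 108.29, 136.94, 180, 180, 180].

## Interface

Orientations are given as [roll, pitch, yaw] about the fixed x, y, z axes, in that order (R = Rz(yaw) Ry(pitch) Rx(roll)).
In Python, from plant import manip, grab_frame, models gives the robot as it stands. Calls block until the motion is done:
- manip.goto(position, orientation): joint-space move of the TCP to a pose.
- manip.move_linear(position, orientation=None, velocity=0.15, guard=None): straight line of the TCP; orientation=None keeps the orientation; velocity is the mean speed in m/s. With guard (N) it stops when the force on the tool has changed by that much, and returns True; else False.
- manip.move_joints(angles): joint-space move.
- manip.command_gripper(opening, squeeze=None): finger opening in m; squeeze is the grip in N (None keeps the last); returns when the fingers have stopped.
- manip.wait(seconds).
- manip.solve_ik(position, orientation): joint angles nearest the present ones, or None.
- manip.get_state(): the state.
- grab_frame(name): name is "side" or "top" or "wrist"; returns a dict with "color" (480x640x3 uint8, blue, green, red), "fx", "fy", "cx", "cy" (pixels), "dist" ([k1, k2, p1, p2, k3] as OpenCV has them; the pictures are not rectified), "world_from_camera" (4x4, takes a point from camera to world coordinates). Camera axes: x right, y up, looking along -z (the intrinsics and any distortion apply to the point x, -y, -z); pixel columns grow to the right and rows downward; lengths in m; the calibration is good to about 2 mm. A picture is of the moment at which its call begins. There is no depth.
A pose or a line that the arm cannot do raises manip.IKError and nothing moves.
- manip.finish_job(): hands the job in, once; it reports no verdict.
Trained networks look in a picture, given as the dict that the camera call returned (one of the last four; its "shot" number tells which), for a name from the list of things; names that differ only in an ending like _2 or _b are one class to them, and where a whole thing is asked for, a point or a joint stands for the part that bears it (a point fixed in the world has none). Each returns a list of dicts, best first, with "p" (0 to 1); they miss things now and then, are a little off and sometimes report something else, mostly with a low value. They report only what shows in the picture. A call takes as long as a camera call.
- models.spot_in(picture, target): "point" ([column, row] as shares, 0 to 1, of the picture: columns of its width, rows of its height, amid what is visible of it).
The state is a dict: "t": time; "qpos": joint angles; "joint_vel": joint speeds; "joint_efforts": joint torques, N m; "position": TCP position; "tcp_rot": TCP orientation; "wrist_force": force on the tool from outside, world axes, zero at the start; "torque": the same for the moment, N m; "opening": finger opening in m.
Only numpy, scipy, OpenCV 4.12 (cv2) and the standard library are available. Lean on these libraries where they do the work, as an engineer would, in place of code of your own. Each camera call takes 0.05 s, during which the arm holds its last target. There are 200 camera calls.

## Task

Check the level in the steel feed-water tank: take the orange stopper out of the tank's guide tube and stand it upright, fully home, in the orange ring on the white stand. Then take the gauge rod out of its holder, dip it gently down the guide tube until its brass collar stops on the tube's mouth, draw it out again and finish while still holding the rod still and level (lying flat in the air) for reading, higher than the mouth of the tube and clear of everything around it. Keep your fingers on the rod's blue handle, never on the white stem below the collar, and leave the bottle, the cartridge and the wrench alone.

Things in the scene. Friction and masses are not known exactly. Their poses are not given: they have to be found in the camera images.
- tank: fixed steel box 130 x 180 mm (x, y), lid 110 mm above the bench, overhanging 5 mm; origin at the centre of its underside, z up, y along its long side. On the lid at y -45 mm stands the guide tube, 40 mm tall; at y +45 mm a black screw cap, 52 mm diameter, 18 mm high. A low pump (up to 90 mm high with its pipe) stands on its +x side, reaching to x +157 mm
- tube_mouth (a point): centre of the guide tube's open mouth, 150 mm above the bench; the tube is upright, 22 mm outside and 16 mm inside diameter, free to 140 mm deep, its plain rim 3 mm wide. At the start the stopper is in it
- stopper_grip (a point): loose orange stopper, about 30 g: the point half-way up its round grip (24 mm diameter, 36 mm tall). Below the grip a round shank of 13 mm diameter goes 28 mm down, tapered at its foot; z of its frame runs along it from the shank to the top of the grip. It is loose in the tube and lifts straight out
- stopper_seat (a point): the stopper's shoulder: centre of the underside of its grip, 18 mm below stopper_grip; the shoulder lies on the rim of the tube, or of the ring, when it is fully home
- stand: fixed white block 75 x 200 mm (x, y) and 30 mm high; origin at the centre of its underside on the bench, z up, y along its long side. At y +60 mm a grey holder tube (22 mm outside, 16 mm inside, its rim 150 mm above the bench) in which the gauge rod hangs by its collar; at y -60 mm the empty orange ring for the stopper
- ring_mouth (a point): centre of the mouth of the orange ring on the stand, 45 mm above the bench; 22 mm outside and 16 mm inside diameter, the ring stands 15 mm above the block, its bore is 40 mm deep
- gauge: loose round gauge rod, 50 to 115 g; origin at the centre of its collar's underside, z along the rod from tip to handle. Brass collar 28 mm diameter (z 0 to 6 mm); blue handle 20 mm diameter (z 6 to 66 mm); white stem 10 mm diameter with scale rings, tapered tip at z -135 mm. At the start it hangs upright in the grey holder tube by its collar, 3 mm loose all round, and lifts straight out
- gauge_handle (a point): middle of the gauge rod's blue handle, 36 mm above the underside of the collar
- gauge_collar (a point): centre of the underside of the gauge rod's collar, which comes to lie on the tube's rim
- gauge_tip (a point): lower end of the gauge rod's white stem, 135 mm below the underside of the collar
- sample_bottle: bystander: amber bottle with white cap, 52 mm diameter, 115 mm tall; origin at the centre of its underside
- cartridge: bystander: upright drying cartridge, blue and orange with aluminium ends, 40 mm diameter, 124 mm tall; origin at the centre of its underside
- wrench: bystander: steel wrench, 160 mm long, lying flat on the bench

How it is judged (in metres and radians):
On the way, in this order (a step that is already met when the one before it is completed fails the run):
1. the stopper stands upright, fully home and let go, in the orange ring (distance between stopper_seat and ring_mouth below 0.005 m and angle between stopper_seat's own z axis and vertical below 0.12 rad and contact force between stopper and the fingers below 0.05 N), for 0.2 s.
2. the gauge rod is in the guide tube, its collar down on the tube's mouth (horizontal distance between gauge_collar and tube_mouth below 0.006 m and z of gauge_collar in the frame of tube_mouth between -0.004 and 0.003 m and angle between gauge's own z axis and vertical below 0.1 rad), for 0.2 s.
At the end, for the whole second after the job is handed in: The fingers hold the gauge rod still (under 20 mm/s), level within 0.2 rad, tip and handle over 170 mm above the bench, touching neither tank nor stand; the stopper stands untouched in the orange ring, shoulder within 5 mm of the ring's mouth, tilted under 0.12 rad (all of step 1 and contact force between gauge and the fingers above 2 N and angle between gauge's own z axis and vertical between 1.37 and 1.77 rad and height (world z) of each of gauge_tip, gauge_handle above 0.17 m and contact force between gauge and tank below 0.05 N and contact force between gauge and stand below 0.05 N and linear speed of gauge below 0.02 m/s); the arm keeps its last pose, push and grip.
It fails at once if the rod is forced: more than 40 N between the gauge rod and the tank (contact force between gauge and tank above 40 N).
It fails at once if the rod is held by its stem below the collar (contact force between gauge and the fingers above 0.5 N and z of the grasp point in the frame of gauge below 0 m).
It fails at once if a bystander is moved by more than 20 mm (distance of any of sample_bottle, cartridge, wrench from where it was at the start of the episode above 0.02 m).
It also fails if it takes over 62 s, if anything falls off the work surface, if the arm or the gripper's body presses on something with over 40 N, if the wrist force passes 120 N, or if a joint passes its speed limit or range.

## Working session

There is one attempt and no reset: what is moved stays moved. The work goes in short steps, each a Python script; the robot and the scene stay as the last script left them, time stands still between calls to the robot, and variables do not carry over. Pictures are saved under pics/ and viewed, about 8 in all and at most 12, crops included, and the job is handed in when it is done.

```bash
ls; mkdir -p pics
cat > h.py <<'E'
import numpy as np, cv2
from plant import manip, grab_frame, models
def ray(f,uv):
    K=np.array([[f["fx"],0,f["cx"]],[0,f["fy"],f["cy"]],[0,0,1.]])
    x,y=cv2.undistortPoints(np.array([[uv]],float),K,np.array(f["dist"],float))[0,0]
    T=np.array(f["world_from_camera"]); return T[:3,3],T[:3,:3]@np.array([x,-y,-1.])
def atz(f,uv,z):
    o,d=ray(f,uv); return o+d*(z-o[2])/d[2]
def proj(f,P):
    T=np.linalg.inv(np.array(f["world_from_camera"])); p=T[:3,:3]@np.array(P,float)+T[:3,3]
    K=np.array([[f["fx"],0,f["cx"]],[0,f["fy"],f["cy"]],[0,0,1.]])
    return cv2.projectPoints(np.array([[p[0],-p[1],-p[2]]]),np.zeros(3),np.zeros(3),K,np.array(f["dist"],float))[0][0,0]
def tri(rs):
    A=np.zeros((3,3));b=np.zeros(3)
    for o,d in rs:
        d=d/np.linalg.norm(d);M=np.eye(3)-np.outer(d,d);A+=M;b+=M@o
    return np.linalg.solve(A,b)
E
python3 - <<'E'
from h import *
np.set_printoptions(precision=4,suppress=True)
F={n:grab_frame(n) for n in("top","side","wrist")}
for n,f in F.items():
    cv2.imwrite(f"pics/{n}0.png",f["color"]); print(n,f["world_from_camera"],f["fx"])
for t in("tank","stopper_grip","stand","gauge_handle","gauge_collar","sample_bottle","cartridge","wrench","tube_mouth","ring_mouth"):
    for n in("top","side"):
        r=models.spot_in(F[n],t)
        print(t,n,[(round(q["p"],2),np.round(np.array(q["point"])*[640,480],1)) for q in r[:2]])
print(manip.get_state())
E
```

```text
pics
top [[ 0.0185  0.9858 -0.1666  0.3597]
 [-0.9995  0.0226  0.0225  0.0182]
 [ 0.0259  0.1661  0.9858  1.5468]
 [ 0.      0.      0.      1.    ]] 565.5286490124911
side [[-0.7182  0.4451 -0.5349 -0.1356]
 [-0.6955 -0.483   0.532   0.7076]
 [-0.0216  0.754   0.6565  0.988 ]
 [ 0.      0.      0.      1.    ]] 531.1803868826174
wrist [[ 0.4048  0.874   0.2688  0.3593]
 [-0.9144  0.3867  0.1196 -0.6055]
 [ 0.0006 -0.2942  0.9557  0.3842]
 [ 0.      0.      0.      1.    ]] 370.65814627785073
tank top [(0.73, array([225.5, 249.3]))]
tank side [(0.95, array([249.9, 314.3])), (0.32, array([386. , 251.7]))]
stopper_grip top []
stopper_grip side [(0.66, array([263.1, 270.5])), (0.52, array([251.1, 313.6]))]
stand top [(0.9, array([382.7, 291.7])), (0.61, array([220.2, 250.6]))]
stand side [(0.73, array([383.7, 248.4]))]
gauge_handle top []
gauge_handle side [(0.74, array([381.8, 214.9]))]
gauge_collar top [(0.61, array([368. , 286.2]))]
gauge_collar side [(0.71, array([382.5, 213.3]))]
sample_bottle top [(0.87, array([314.8, 191. ]))]
sample_bottle side [(0.71, array([386. , 249.4])), (0
[... 234 characters left out ...]
5]))]
tube_mouth top [(0.58, array([222.6, 251. ]))]
tube_mouth side [(0.73, array([246.5, 312.6])), (0.61, array([264.9, 273.7]))]
ring_mouth top [(0.88, array([379.6, 287.6]))]
ring_mouth side [(0.65, array([387.9, 252.3]))]
{'t': 1.15, 'qpos': array([-68.0275,  21.7088,  99.3626,   0.0003,  58.9278,  -1.91  ]), 'joint_vel': array([-0.0029, -0.0225, -0.1175,  0.1171,  0.0626, -0.0169]), 'joint_efforts': array([ -0.0018, -76.371 , -43.4749,   0.0651,   0.0392,  -0.    ]), 'position': array([ 0.2834, -0.6401,  0.1904]), 'tcp_rot': array([179.9992,  -0.0002,  23.8823]), 'wrist_force': array([-1.0308,  0.3523,  0.5917]), 'torque': array([0.0144, 0.015 , 0.0126]), 'opening': 0.0907949323698204}
```

View pics/top0.png

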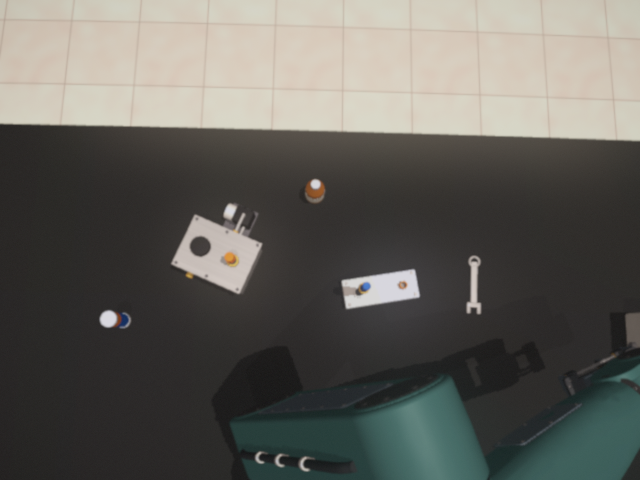

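View pics/side0.png

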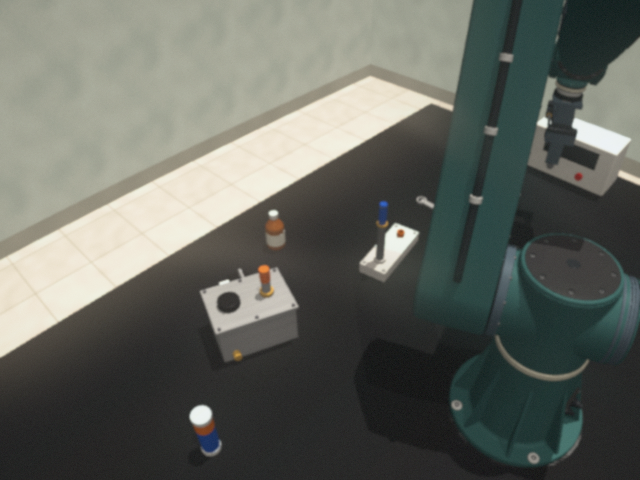

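The top view shows the stopper at (231,258), the handle at (365,287) and the ring at (402,285). In the side view they are at (264,272), (383,207) and (401,233). Next I'll get positions from these and check them against the known heights.

```bash
cat >> h.py <<'E'
np.set_printoptions(precision=4,suppress=True)
def blob(f,lo,hi,near,r=25,smin=110,vmin=50):
    hsv=cv2.cvtColor(f["color"],cv2.COLOR_BGR2HSV); m=cv2.inRange(hsv,(lo,smin,vmin),(hi,255,255))
    w=np.zeros_like(m); cv2.circle(w,tuple(int(v) for v in near),r,255,-1); m&=w
    n,l,s,c=cv2.connectedComponentsWithStats(m)
    return [(s[i,4],s[i,:4],c[i]) for i in sorted(range(1,n),key=lambda i:-s[i,4])[:3] if s[i,4]>5]
E
python3 - <<'E'
from h import *
t=grab_frame("top");s=grab_frame("side")
for n,lo,hi,a,b in(("stopper",3,14,(231,258),(264,272)),("handle",105,125,(365,287),(383,207)),("ring",3,14,(402,285),(401,233))):
    A=blob(t,lo,hi,a,14);B=blob(s,lo,hi,b,14); print(n,A,B)
    if A and B: print(tri([ray(t,A[0][2]),ray(s,B[0][2])]))
L=np.array([atz(t,p,.11) for p in((197,216),(262,241),(240,292),(172,263))]);print("lid",L[:,:2],L.mean(0),np.linalg.norm(np.diff(L,axis=0),axis=1))
S=np.array([atz(t,p,.03) for p in((342,279),(415,269),(420,299),(348,308))]);print("stand",S[:,:2],S.mean(0),np.linalg.norm(np.diff(S,axis=0),axis=1))
E
```

```text
stopper [(np.int32(28), array([225, 257,  11,   7], dtype=int32), array([231.2857, 260.5357]))] [(np.int32(172), array([258, 264,  12,  20], dtype=int32), array([263.843 , 272.8837]))]
[0.5443 0.1953 0.1752]
handle [(np.int32(42), array([362, 283,   8,   7], dtype=int32), array([365.5   , 286.1905]))] [(np.int32(149), array([379, 201,   9,  21], dtype=int32), array([382.7584, 210.2013]))]
[ 0.4829 -0.1344  0.1957]
ring [(np.int32(7), array([399, 283,   3,   5], dtype=int32), array([400.    , 285.2857]))] [(np.int32(33), array([398, 230,   6,   7], dtype=int32), array([400.1818, 232.9697]))]
[ 0.4999 -0.2443  0.0463]
lid [[0.6632 0.2936]
 [0.6015 0.1233]
 [0.4692 0.1745]
 [0.5393 0.3507]] [0.5683 0.2355 0.11  ] [0.1811 0.1418 0.1896]
stand [[ 0.5161 -0.0895]
 [ 0.5474 -0.2877]
 [ 0.4663 -0.3005]
 [ 0.4386 -0.1064]] [ 0.4921 -0.196   0.03  ] [0.2007 0.082  0.196 ]
```

```bash
cat >> h.py <<'E'
def radial(p): return np.degrees(np.arctan2(p[1],p[0]))
def save(f,n,crop=None,k=1):
    c=f["color"]
    if crop: c=c[crop[1]:crop[3],crop[0]:crop[2]]
    cv2.imwrite(f"pics/{n}.png",cv2.resize(c,None,fx=k,fy=k,interpolation=cv2.INTER_CUBIC))
E
python3 - <<'E'
from h import *
for p in([.483,-.135,.167],[.483,-.135,.34],[.5,-.25,.05],[.5,-.25,.2]):
    for y in(99,-81): 
        q=manip.solve_ik(p,[180,0,y]); print(p,y,q)
for p in([.548,.195,.16],[.548,.195,.36]):
    for y in(70,-20,-81): print(p,y,manip.solve_ik(p,[180,0,y]))
p=[.46,-.19,.33];manip.goto(p,[180,0,radial(p)])
f=grab_frame("wrist");save(f,"w1");np.save("w1.npy",f,allow_pickle=True)
print(f["world_from_camera"],manip.get_state()["t"],manip.get_state()["position"])
for n,P in(("handle",(.483,-.135,.216)),("ring",(.5,-.25,.045))): print(n,proj(f,P))
E
```

```text
[0.483, -0.135, 0.167] 99 [-18.2787   5.52   122.8195   0.      51.6604 -27.2787]
[0.483, -0.135, 0.167] -81 [-18.2787   5.52   122.8195  -0.      51.6604 152.7213]
[0.483, -0.135, 0.34] 99 [-18.2787  -5.9862 114.7684   0.      71.2177 -27.2787]
[0.483, -0.135, 0.34] -81 [-18.2787  -5.9862 114.7684  -0.      71.2177 152.7213]
[0.5, -0.25, 0.05] 99 [-28.9538  21.4234 118.4732  -0.      40.1034 -37.9538]
[0.5, -0.25, 0.05] -81 [-28.9538  21.4234 118.4732  -0.      40.1034 142.0462]
[0.5, -0.25, 0.2] 99 [-28.9538   8.3586 115.4937   0.      56.1476 -37.9538]
[0.5, -0.25, 0.2] -81 [-28.9538   8.3586 115.4937  -0.      56.1476 142.0462]
[0.548, 0.195, 0.16] 70 [ 17.2918  13.4597 114.171   -0.      52.3694  37.2918]
[0.548, 0.195, 0.16] -20 [ 17.2918  13.4597 114.171   -0.      52.3694 127.2918]
[0.548, 0.195, 0.16] -81 [  17.2918   13.4597  114.171    -0.       52.3694 -171.7082]
[0.548, 0.195, 0.36] 70 [ 17.2918   1.6524 105.3734  -0.      72.9742  37.2918]
[0.548, 0.195, 0.36] -20 [ 17.2918   1.6524 105.3734  -0.      72.9742 127.2918]
[0.548, 0.195, 0.36] -81 [  17.2918    1.6524  105.3734    0.       72.9742 -171.7082]
[[-0.3819  0.8834  0.2716  0.5368]
 [-0.9242 -0.3656 -0.1105 -0.2218]
 [ 0.0016 -0.2932  0.9561  0.5242]
 [ 0.      0.      0.      1.    ]] 3.125 [ 0.4599 -0.1905  0.3298]
handle [251.4217 228.3088]
ring [352.3575 147.3978]
```

View pics/w1.png

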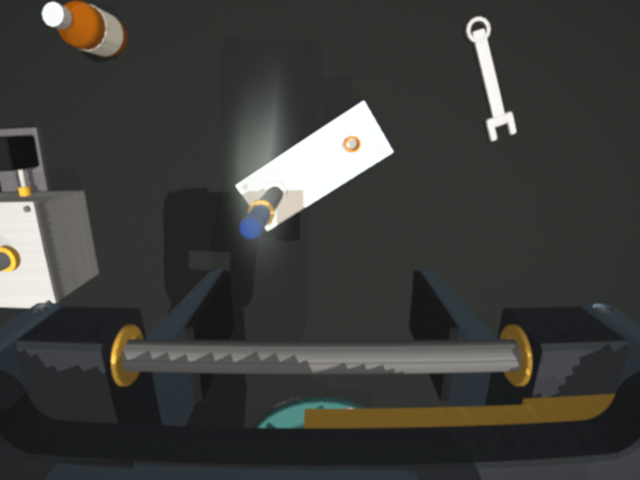

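The stand view shows the ring mouth at (352,144), the handle top at (251,227) and stand corners at (366,101), (393,152), (268,230) and (237,186), which agrees with the estimates. The tank is next.

Run:
```python
from h import *
f=np.load("w1.npy",allow_pickle=True).item()
r=blob(f,3,20,(352,144),16);print(r, [atz(f,(b[1][0]+b[1][2]/2-.5,b[1][1]+b[1][3]/2-.5),.045) for b in r[:1]])
S=np.array([atz(f,p,.03) for p in((366,101),(393,152),(268,230),(237,186))]);print(S,S.mean(0),np.linalg.norm(np.diff(S,axis=0),axis=1))
c=S.mean(0);d=(S[3]+S[2]-S[0]-S[1]);d/=np.linalg.norm(d);print("stand yaw",np.degrees(np.arctan2(d[1],d[0]))-90,"ring",c-.06*d,"holder",c+.06*d)
print("handletop",atz(f,(251,227),.216),[ (b,atz(f,b[2],.2)) for b in blob(f,105,125,(251,227),20)[:1]])
p=[.52,.19,.33];manip.goto(p,[180,0,radial(p)])
f=grab_frame("wrist");save(f,"w2");np.save("w2.npy",f,allow_pickle=True)
print(manip.get_state()["t"])
for P in((.544,.195,.186),(.553,.193,.186)): print(proj(f,P))
for b in blob(f,3,16,proj(f,(.548,.195,.18)),35): print(b,atz(f,b[2],.178))
```

```text
[(np.int32(97), array([344, 136,  17,  16], dtype=int32), array([351.8247, 143.9278]))] [array([ 0.5047, -0.2513,  0.045 ])]
[[ 0.546  -0.2878  0.03  ]
 [ 0.4733 -0.2981  0.03  ]
 [ 0.4395 -0.1029  0.03  ]
 [ 0.5111 -0.09    0.03  ]] [ 0.4925 -0.1947  0.03  ] [0.0735 0.1981 0.0727]
stand yaw 9.913357336592213 ring [ 0.5028 -0.2538  0.03  ] holder [ 0.4821 -0.1356  0.03  ]
handletop [ 0.4842 -0.1352  0.216 ] [((np.int32(325), array([239, 219,  21,  20], dtype=int32), array([248.9723, 228.6369])), array([ 0.4808, -0.1283,  0.2   ]))]
4.6083
[324.1575 194.2479]
[329.5944 185.8299]
(np.int32(599), array([310, 170,  27,  30], dtype=int32), array([323.0234, 184.2487])) [0.5512 0.1987 0.178 ]
```

View pics/w2.png

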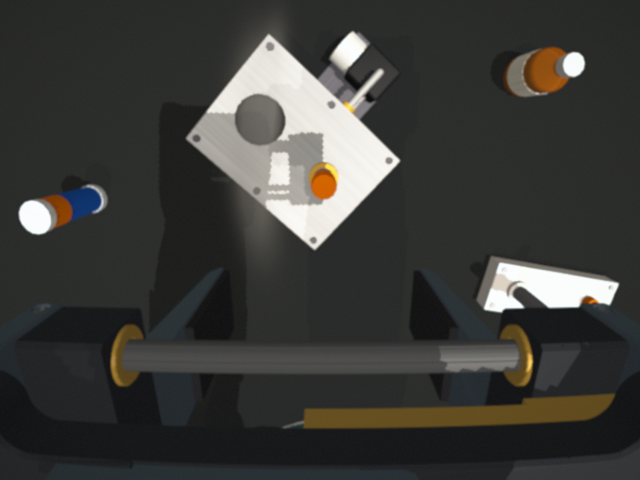

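The tank view shows the stopper top near (323,187) and lid corners at (269,35), (400,160), (315,250) and (187,138). I'll take one closer shot of the stopper and then grasp.

Run:
```python
from h import *
f=np.load("w2.npy",allow_pickle=True).item()
L=np.array([atz(f,p,.11) for p in((269,35),(400,160),(315,250),(187,138))]);c=L.mean(0)
d=L[0]+L[3]-L[1]-L[2];d/=np.linalg.norm(d)
print(c,np.linalg.norm(np.diff(L,axis=0),axis=1),"yaw",np.degrees(np.arctan2(d[1],d[0]))-90,"tube",c-.045*d, "stoptop",atz(f,(323,187),.186))
P=np.array([.55,.196]);u=P/np.linalg.norm(P)
p=P-.05*u;manip.goto([*p,.26],[180,0,radial(P)])
g=grab_frame("wrist");np.save("w3.npy",g,allow_pickle=True);save(g,"w3")
print(proj(g,[*P,.186]),proj(g,[*P,.15]),manip.get_state()["t"])
```

```text
[0.5673 0.2382 0.11  ] [0.189  0.1408 0.1899] yaw -22.436341618633733 tube [0.5502 0.1966 0.11  ] stoptop [0.5499 0.1983 0.186 ]
[320.6078 175.662 ] [320.6029 170.1358] 5.05
```

View pics/w3.png

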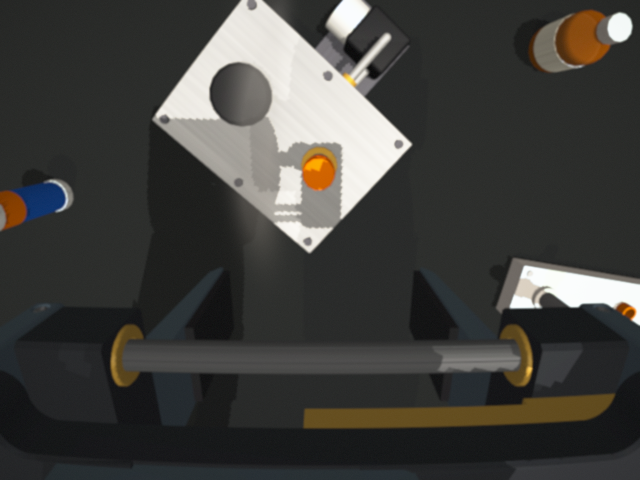

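```bash
cat >> h.py <<'E'
O=[180,0,-60]; TUBE=np.array([.551,.1975]); RING=np.array([.5037,-.2525]); HOLD=np.array([.4828,-.1354])
E
python3 - <<'E'
from h import *
manip.goto([*TUBE,.215],O)
manip.move_linear([*TUBE,.155],O,velocity=.1)
manip.command_gripper(.015,20)
s=manip.get_state();print(s["opening"],s["position"],s["wrist_force"],s["t"])
manip.move_linear([*TUBE,.30],O,velocity=.15)
s=manip.get_state();print(s["opening"],s["wrist_force"],s["t"])
manip.goto([*RING,.30],O); manip.move_linear([*RING,.14],O,velocity=.2)
g=grab_frame("wrist");save(g,"w4");np.save("w4.npy",g,allow_pickle=True)
print(proj(g,[*RING,.045]),proj(g,[*RING,.135]),manip.get_state()["position"],manip.get_state()["t"])
E
```

```text
0.022530866391220213 [0.551  0.1975 0.155 ] [-0.6192 -0.6034 -0.5967] 8.1167
0.022804155636659027 [-0.5029 -0.7564 -0.1975] 9.2333
[321.4754 235.0315] [321.62   277.5016] [ 0.5045 -0.2528  0.1413] 11.8917
```

View pics/w4.png

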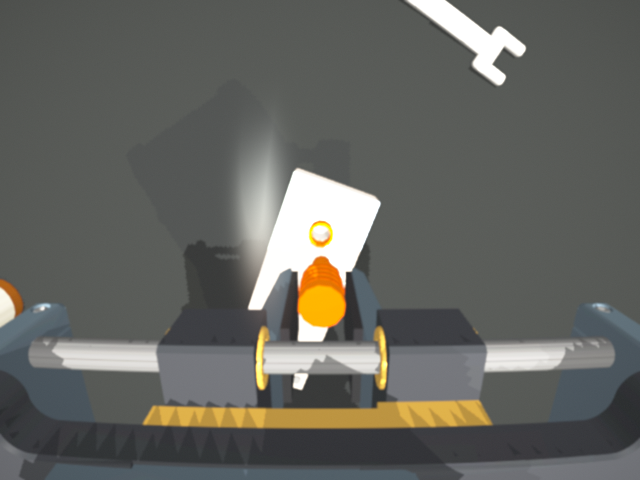

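Run:
```python
from h import *
g=np.load("w4.npy",allow_pickle=True).item()
for b in blob(g,3,25,(320,234),15,90): print(b,atz(g,(b[1][0]+(b[1][2]-1)/2,b[1][1]+(b[1][3]-1)/2),.045))
T=[.5045,-.2528]
for z in(.172,.136,.108): print(z,proj(g,[*T,z]))
save(g,"w4c",(270,210,370,335),6)
```

```text
(np.int32(120), array([312, 231,  19,  17], dtype=int32), array([320.925 , 241.2417])) [ 0.5023 -0.2494  0.045 ]
(np.int32(43), array([310, 221,  21,   8], dtype=int32), array([319.9535, 222.9302])) [ 0.5092 -0.2596  0.045 ]
0.172 [320.607  305.3781]
0.136 [320.6872 277.1099]
0.108 [320.734  260.6457]
```

View pics/w4c.png

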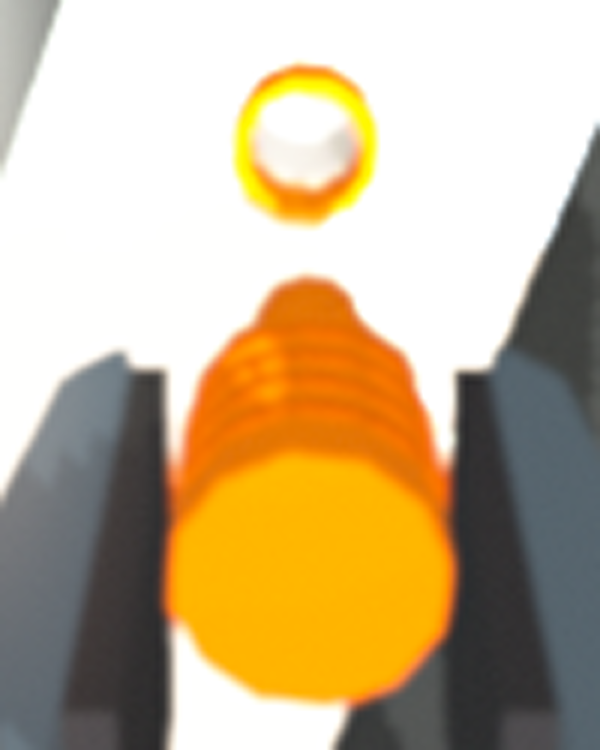

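Ring bore centre is at about (321,234.7) against a predicted (321.5,235.0), and the stopper is centred in the jaws. The offset is under 1 mm, so I'll seat it.

Run:
```python
from h import *
a=manip.move_linear([*RING,.085],O,velocity=.1,guard=8)
b=manip.move_linear([*RING,.0495],O,velocity=.03,guard=6) if not a else None
s=manip.get_state();print(a,b,s["position"],s["wrist_force"],s["t"])
if s["position"][2]<.054:
    manip.command_gripper(.05); manip.move_linear([*RING,.16],O,velocity=.2)
    g=grab_frame("wrist");save(g,"w5",(200,120,440,330),3);print(proj(g,[*RING,.081]),manip.get_state()["t"])
```

```text
False True [ 0.5037 -0.2525  0.0499] [-1.3882  0.7005  6.9399] 13.7167
[320.2716 239.9334] 15.0667
```

View pics/w5.png

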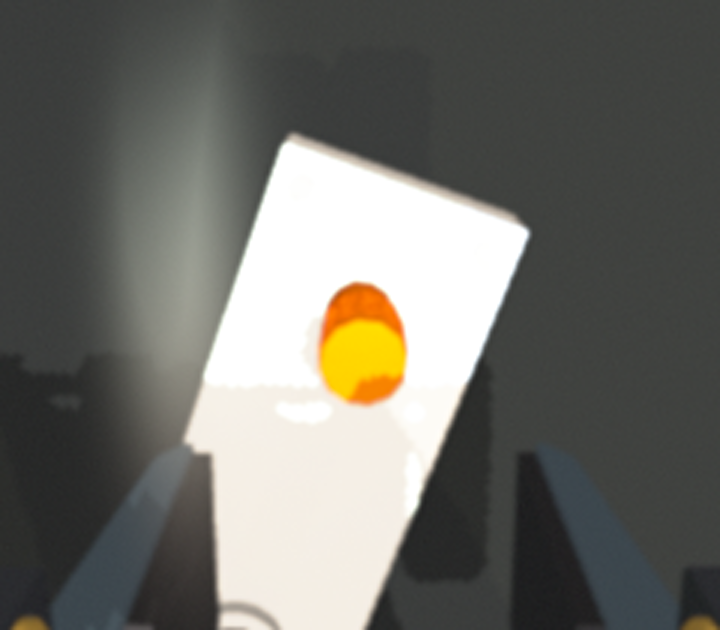

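```bash
cat >> h.py <<'E'
HOLD=np.array([.483,-.135])
E
python3 - <<'E'
from h import *
manip.move_linear([*RING,.25],O,velocity=.25)
manip.goto([*HOLD,.25],O)
a=manip.move_linear([*HOLD,.172],O,velocity=.1,guard=10)
manip.command_gripper(.01,35)
s=manip.get_state();print(a,s["opening"],s["position"],s["wrist_force"],s["torque"],s["t"])
b=manip.move_linear([*HOLD,.365],O,velocity=.13,guard=15)
manip.goto([*TUBE,.365],O); manip.move_linear([*TUBE,.33],O,velocity=.1); manip.wait(.3)
g=grab_frame("wrist");save(g,"w6",(220,100,420,330),3);np.save("w6.npy",g,allow_pickle=True)
s=manip.get_state();print(b,s["position"],s["opening"],s["t"])
p=s["position"]; print(proj(g,[p[0],p[1],p[2]-.022+.066]),proj(g,[p[0],p[1],p[2]-.022-.135]),proj(g,[*TUBE,.15]))
h=grab_frame("side");np.save("s6.npy",h,allow_pickle=True);print(proj(h,[*TUBE,.15]),proj(h,[p[0],p[1],p[2]-.157]))
E
```

```text
False 0.01871909978348364 [ 0.4831 -0.135   0.1721] [ 0.4652 -0.8267  1.4207] [ 0.0428  0.0683 -0.0473] 17.6417
False [0.5511 0.1976 0.3304] 0.019027095965361757 21.4083
[320.7417 318.6874] [320.9337 217.086 ] [321.0786 211.8917]
[264.4356 280.3433] [263.4379 272.8333]
```

View pics/w6.png

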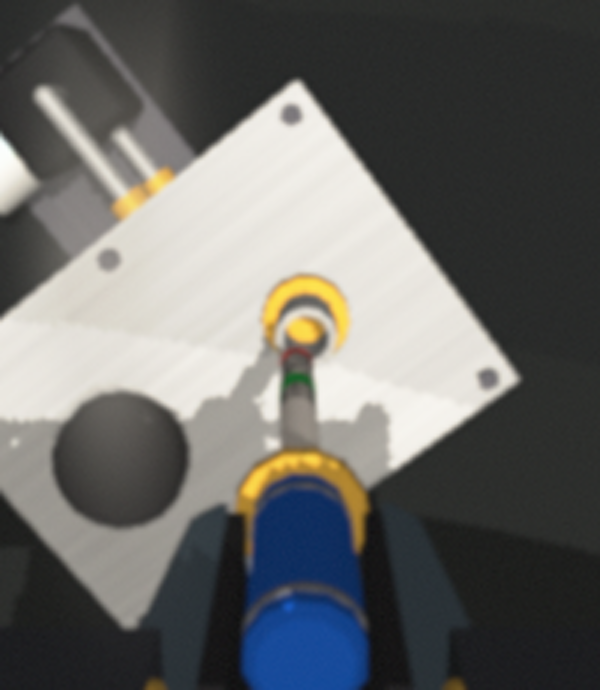

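The rod is in the jaws at the tube. The tip shows near (319,215) and the mouth near (321,210). I'll enlarge the wrist and side crops together to see the tip clearly.

Run:
```python
from h import *
g=np.load("w6.npy",allow_pickle=True).item();h=np.load("s6.npy",allow_pickle=True).item()
a=cv2.resize(g["color"][190:240,300:340],None,fx=10,fy=10,interpolation=cv2.INTER_CUBIC)
b=cv2.resize(h["color"][235:297,240:290],(400,500),interpolation=cv2.INTER_CUBIC)
cv2.imwrite("pics/c6.png",np.hstack([a,b]))
```

```text
(no output)
```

View pics/c6.png

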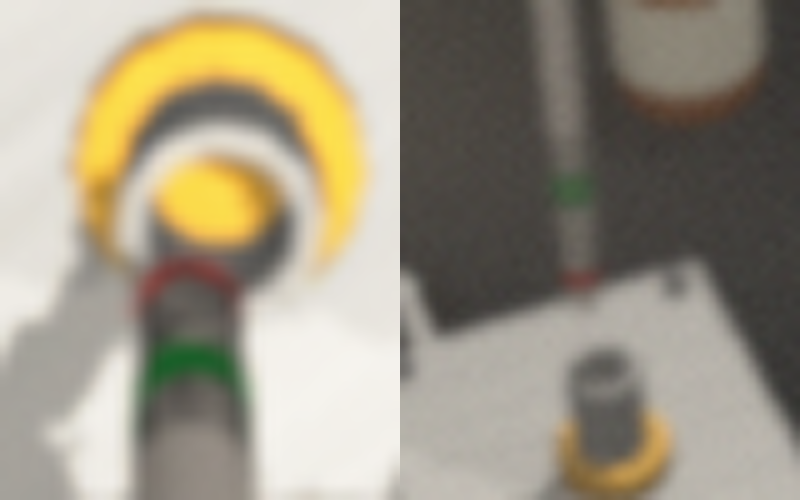

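The tube rim centre is at about (322.1,212) and the stem axis at the tip at column 319. The side view shows the same mismatch, so the tip is about 2.7 mm to the left. I'll shift along the jaw axis and lower with a guard.

Run:
```python
from h import *
d=np.array([-.866,-.5]);T=TUBE+.0027*d;T2=TUBE+.0020*d
manip.move_linear([*T,.33],O,velocity=.05)
a=manip.move_linear([*T,.285],O,velocity=.06,guard=5)
s=manip.get_state();print(a,s["position"],s["wrist_force"],s["t"])
if not a:
    b=manip.move_linear([*T2,.185],O,velocity=.06,guard=6)
    s=manip.get_state();print(b,s["position"],s["wrist_force"],s["t"])
    if not b:
        c=manip.move_linear([*T2,.168],O,velocity=.02,guard=5)
        manip.wait(.5)
        s=manip.get_state();print(c,s["position"],s["wrist_force"],s["t"])
        g=grab_frame("wrist");np.save("w7.npy",g,allow_pickle=True);save(g,"w7",(220,150,420,350),3)
        h=grab_frame("side");np.save("s7.npy",h,allow_pickle=True)
        a=cv2.resize(g["color"][180:350,240:410],(400,400));b=cv2.resize(h["color"][225:325,210:310],(400,400),interpolation=cv2.INTER_CUBIC);cv2.imwrite("pics/c7.png",np.hstack([a,b]))
        print(manip.solve_ik([.75,.2,.42],[180,-90,15]))
```

```text
False [0.5489 0.1962 0.2853] [-0.7939  0.4153 -0.7259] 22.6083
False [0.5494 0.1965 0.1853] [ 0.5108  0.2054 -1.5933] 24.425
True [0.5493 0.1965 0.172 ] [-1.3082 -0.6173  6.2431] 25.5667
[ 12.1304   7.5245 125.7562 175.8182  43.3569 -86.9569]
```

View pics/c7.png

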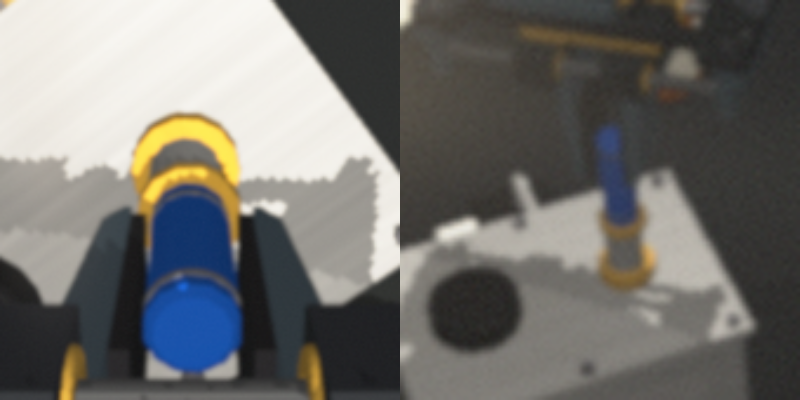

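Run:
```python
from h import *
from scipy.spatial.transform import Rotation as R
# tool z horizontal along azimuth az, jaw axis rolled
q0=manip.get_state()["qpos"]
for p in([.60,.15,.42],[.7,.1,.42],[.8,0,.45]):
  for az in(-60,-30,0,30):
    for roll in(0,90,180,270):
      Rm=R.from_euler("z",az,degrees=True).as_matrix()@np.array([[0,0,1.],[0,1,0],[-1,0,0]])@R.from_euler("z",roll,degrees=True).as_matrix()
      rpy=R.from_matrix(Rm).as_euler("xyz",degrees=True)
      q=manip.solve_ik(p,rpy)
      if q is not None:
        d=np.abs(np.array(q)-q0)
        if d.max()<130: print(p,az,roll,np.round(q,0),np.round(rpy,1),d.max())
```

```text
[0.8, 0, 0.45] 30 0 [-17.  12. 116. 120.  58. 133.] [-30.  90.   0.] 119.71914577610647
[0.8, 0, 0.45] 30 270 [-17.  12. 116. 120.  58.  43.] [-90.  -0. -60.] 124.39061457606202<sys>:0: UserWarning: Gimbal lock detected. Setting third angle to zero since it is not possible to uniquely determine all angles.
```

The collar sits on the tube's mouth in both views. Contact came at the same TCP height as at the grasp (0.172). Next I'll find a level pose.

```bash
python3 - <<'E' 2>/dev/null
from h import *
from scipy.spatial.transform import Rotation as R
q0=manip.get_state()["qpos"];print(q0)
for r in(.7,.8,.9,1.0):
 for z in(.4,.5,.6,.7):
  for az in (20,):
    for roll in(0,90,180,270):
      u=np.array([np.cos(np.radians(az)),np.sin(np.radians(az))])
      Rm=R.from_euler("z",az,degrees=True).as_matrix()@np.array([[0,0,1.],[0,1,0],[-1,0,0]])@R.from_euler("z",roll,degrees=True).as_matrix()
      rpy=R.from_matrix(Rm).as_euler("xyz",degrees=True)
      q=manip.solve_ik([*(r*u),z],rpy)
      if q is not None:
        d=np.abs(np.array(q)-q0)
        if d.max()<140: print(r,z,az,roll,np.round(q,0),np.round(rpy,1),d.max())
E
```

```text
[ 17.3967  12.6884 113.6455   0.0002  53.6683 167.396 ]
```

Run:
```python
from h import *
p=manip.get_state()["position"]
manip.command_gripper(.01,45)
print(manip.move_linear([p[0],p[1],.37],O,velocity=.12,guard=20))
q=np.array(manip.get_state()["qpos"]);print(q,manip.get_state()["t"])
e=q.copy();e[2]-=45;e[4]=90-e[1]-e[2];e[3]=0;print(e)
manip.move_joints(list((q+e)/2));s=manip.get_state();print(s["position"],s["tcp_rot"],s["t"])
manip.move_joints(list(e));manip.wait(.5);s=manip.get_state();print(s["position"],s["tcp_rot"],s["opening"],s["wrist_force"],s["torque"],s["t"])
F=[grab_frame("side"),grab_frame("wrist"),grab_frame("top")]
from scipy.spatial.transform import Rotation as R
Rm=R.from_euler("xyz",s["tcp_rot"],degrees=True).as_matrix();print("toolz",Rm[:,2],"jaw",Rm[:,1])
t=s["position"]+Rm[:,2]*.157;print("tip",t,proj(F[0],t),proj(F[0],s["position"]))
for n,f in zip("swt",F): np.save(f"e_{n}.npy",f,allow_pickle=True)
cv2.imwrite("pics/fin.png",np.hstack([cv2.resize(f["color"],(400,300)) for f in F[:2]]))
```

```text
False
[ 17.3964   1.4803 104.6108   0.0005  73.9696 167.3951] 27.6833
[ 17.3964   1.4803  59.6108   0.      28.9089 167.3951]
[0.7806 0.269  0.6863] [-135.8927   -8.8433  -63.5887] 29.075
[0.8091 0.2779 1.1243] [-90.0059 -12.6056 -72.6011] 0.018723438786090695 [ 0.8609 -0.1577 -0.4396] [-0.1339  0.8134 -0.0048] 31.0833
toolz [ 0.9543  0.299  -0.0001] jaw [ 0.0652 -0.2083 -0.9759]
tip [0.9589 0.3249 1.1243] [   5.6433 -218.3133] [  64.3604 -239.9564]
```

View pics/fin.png

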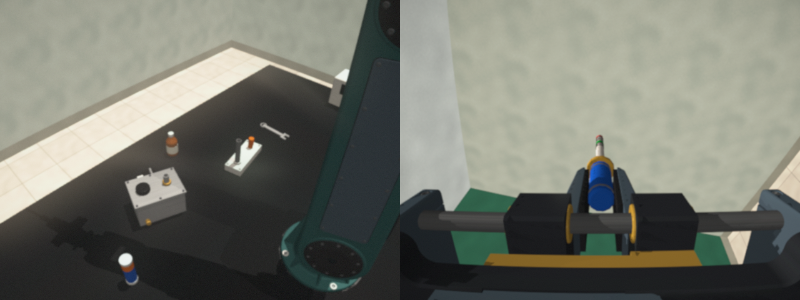

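The side view shows the stopper upright in the ring with the bystanders in place. The wrist view shows the rod by its handle in line with the tool, tip at about (320,219), almost unchanged from before the dip. I'm handing in.

Run:
```python
from h import *
s=manip.get_state();print(np.abs(s["joint_vel"]).max(),s["t"]);manip.finish_job()
```

```text
0.03879614740708044 31.2333
the job is handed in; nothing more can be done
```

The job is done and handed in at 31.2 s of the 62 s allowed. No verdict is reported, so what follows rests on my own checks.

- **Stopper:** It is standing in the orange ring and let go. It touched down at TCP 0.0499 m, where 0.050 m means fully home. The close-up after release showed its top within about 1 pixel of where it should be, and the last side view still shows it upright.
- **Dip:** I gripped the rod by its blue handle. Before lowering, the wrist and side views both showed the tip about 3 mm off the tube's mouth, so I shifted 2.7 mm. The collar then stopped at TCP 0.172 m, the same height as when it hung in the holder. The wrist force read about 6 N on contact and I waited 0.5 s; the pictures show the collar on the rim.
- **Final pose:** The rod is about 1.12 m above the bench, well clear of everything. The tool points level to within 0.01°, the joints were still (under 0.04 °/s), and the fingers were set to a 45 N squeeze. The rod's own level was only judged by eye in the wrist view, where it lies along the tool.

**Bystanders:** The bottle, cartridge and wrench look unmoved in the last side view.

No check failed. The only disagreement was that first tip offset.

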